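# Feed a filter rack into the dark test station past its spring shutter

## Robot

A 6-joint arm with a two-finger parallel gripper is mounted at the origin on the work surface. World frame = base frame: x ahead of the robot, y to its left, z up, the work surface at z = 0. Lengths are in m, angles in rad, forces in N, time in s.
With the tool pointing down it reaches from about 0.325 to 0.85 m from the base axis. Payload 15.5 kg.
Tool frame: the origin (TCP) lies at the very end of the fingers, on their centre line; the grasp point (between the pads) lies 19 mm behind it; z points along the fingers, y is the line along which they close (so a half turn about z gives the same grasp; the last joint's range is limited). The gripper opens to 91 mm and grips with 3 to 60 N. Pads are 32 mm wide; open, the fingers measure 118 mm over their backs; the gripper's body (76 mm by 178 mm) begins 60 mm behind the grasp point.
Start: joints at [1.139, 0.494, 1.345, -0, 1.302, -0.096], TCP at [0.207, 0.59, 0.214] pointing down, gripper open.
Joint ranges: [-2.91, 2.91], [-0.82, 2.16], [0.22, 2.67], [-1.22, 4.37], [0.12, 2.79], [-3.08, 3.08]. Speed limits (rad/s): [1.89, 1.89, 2.57, 3.01, 3.01, 3.01].

## Interface

Orientations are given as a unit quaternion [x, y, z, w].
In Python, from rig import robot gives the robot as it stands. Calls block until the motion is done:
- robot.reach(position, orientation): joint-space move of the TCP to a pose.
- robot.line_to(position, ori=None, vel=0.15): straight line of the TCP; ori=None keeps the orientation; vel is the mean speed in m/s.
- robot.move_joints(angles): joint-space move.
- robot.grip(opening, grasp_force=None): finger opening in m; grasp_force is the grip in N (None keeps the last); returns when the fingers have stopped.
- robot.hold(seconds).
- robot.ik(position, orientation): joint angles nearest the present ones, or None.
- robot.read_state(): the state.
- robot.read_camera(name): name is "scene" or "top" or "wrist"; returns (picture, depth): 384x512x3 uint8, blue, green, red; 384x512 float32, m along the optical axis (not along the pixel's ray), 0 where there is no reading.
- robot.calibration(name): a dict with "mtx" (3x3 intrinsics, pixels), "R" (3x3) and "t" (3): a world point X has camera coordinates R X + t; the wrist camera has in their place "T_tool_cam" (4x4, takes a point from camera to tool coordinates, whose origin is the TCP and whose axes are the flange's). Camera axes: x right, y down, z forward; pixel columns grow to the right and rows downward; lengths in m; the calibration is good to about 2 mm. A picture is of the moment at which its call begins: read the wrist's pose just before it. calibration takes no time and is no camera call.
A pose or a line that the arm cannot do raises robot.IKError and nothing moves.
- robot.close_job(): hands the job in; it is judged then, once.
The state is a dict: "time_s": time; "q": joint angles; "joint_vel": joint speeds; "joint_torque": joint torques, N m; "ee_pos": TCP position; "tool_rot": TCP orientation; "wrist_force": force on the tool from outside, world axes, zero at the start; "ft_torque": the same for the moment, N m; "gripper_width": finger opening in m; "gripper_force": force on a finger pad.
Only numpy, scipy, OpenCV 4.12 (cv2) and the standard library are available. Lean on these libraries where they do the work, as an engineer would, in place of code of your own. Each camera call takes 0.05 s, during which the arm holds its last target. There are 200 camera calls.

## Task

Push the small rack of colour filters along its lane into the dark test station until it is fully home against the end stop. The yellow shutter at the port springs shut: before feeding the rack, push the steel hand rail outward with one finger to hold the shutter open, and keep it held while another finger pushes the rack past it, so that the shutter never touches the rack. Then let the shutter close behind it; do not lift the rack, and leave the mirror, lens tube and post holder alone.

Things in the scene. Friction and masses are not known exactly. Their poses are not given: they have to be found in the camera images.
- station: the fixed station: dark metal base with an open lane leading into a low black tunnel (54 mm wide, roof top 50 mm above the table, x 0 to 60 mm), then a black detector head 120 mm wide, 114 mm high (x 60 to 150). Origin: on the table, on the lane's centre line, in the plane of the port (tunnel mouth). +x feed direction into the tunnel, +y side of the hand rail, +z up. Cheeks 44 mm high at x -9 to 0
- lane_mouth (a point): centre of the lane floor's open end, station x -190 mm. The floor is 16 mm above the table and level with the tunnel's; its guide rails stand 8 mm above the floor (24 above the table), 37 mm apart inside, 45 mm outside; nothing higher stands along the lane up to the shutter but the hand rail, its cranks and the rack
- end_stop (a point): centre of the foot of the rubber end stop's face in the tunnel, station x +52 mm: the front of the rack rests on it when home, with the rack's origin at station x +24 mm
- hinge (a point): point on the shutter's hinge rod, station x 0, y 46 mm, 10 mm above the table. The rod lies parallel to the lane (station x -184 to -6 mm); its bearing blocks are 17 mm high
- shutter (a joint): shutter angle in rad: 0 shut across the port (a spring holds it there), at most 0.80 open. Pushing the hand rail sideways in the station's +y direction opens it, with about 1 to 3 N. From 0.6 on, the blade is clear of the rack. Let go, it swings shut by itself in about a second
- blade_edge (a point): the yellow shutter blade: shut, it stands across the lane at station x -13 to -10 mm (a black lip on top reaches to x 0), 45 mm wide, lower edge 22 mm, upper edge 44 mm above the table: only the rack's tongue fits under it. It opens in its own plane, swinging up and over to +y, up to about 80 mm above the table. This point: middle of its lower edge, over the lane's centre line when shut
- rail_mid (a point): on the steel hand rail, fixed to the shutter: a 10 mm round bar parallel to the lane from station x -180 to -12 mm, on a crank at each end; a finger can slide along it between them. Bar centre, shut: station y 32 mm, 45 mm above the table; at joint 0.65: y 56, 47 above; at 0.80: y 61, 45 above. This point: the bar's centre line at station x -100 mm; it moves with the rail
- rack: the loose filter rack, about 160 g: aluminium body 56 mm long, 34 wide, 24 high holding four coloured filter discs; behind it a flat tongue (18 mm wide, 4 thick) ending in an upright orange push plate. Origin: underside centre of the body, on the lane floor; +x to its front (front face at 28 mm), along the station's x. It starts in the lane, in front of the shut shutter
- push_plate (a point): centre of the rear face of the rack's orange push plate (34 mm wide, 24 high, 4 thick), at rack x -72 mm, 12 mm above the lane floor. When the rack is home it still stands outside, at station x -48 mm
- mirror: bystander: mirror mount on a post, 42 mm wide, about 104 mm tall; origin under its centre
- lens_tube: bystander: upright black lens tube, 33 mm diameter, 41 mm tall; origin under its centre
- post_holder: bystander: black post holder with a steel post, 32 mm diameter foot, 86 mm tall; origin under its centre
Not all that is in view belongs to the job. Leave any green or red look-alike of the rack alone.

How it is judged:
On the way, in this order (a step that is already met when the one before it is completed fails the run):
1. a finger holds the shutter open by the hand rail while the rack is still outside (value of joint shutter above 0.5 rad and contact force between the fingers and shutter above 0.3 N and x of rack in the frame of station below -0.038 m), for 0.2 s.
2. the rack is pushed on past the shutter by the fingers while a finger still holds the shutter open (value of joint shutter above 0.45 rad and contact force between the fingers and shutter above 0.2 N and x of rack in the frame of station above -0.002 m and contact force between the fingers and rack above 0.2 N), for 0.05 s.
At the end, for the whole second after the job is handed in: the rack stands level on the lane floor inside the station, at rest and within 4 mm of its end stop, and the shutter is shut behind it (within 0.06 rad) (x of rack in the frame of station above 0.02 m and value of joint shutter below 0.06 rad and angle between rack's own z axis and vertical below 0.08 rad and height (world z) of rack below 0.02 m and linear speed of rack below 0.01 m/s); the robot touches nothing.
It fails at once if the shutter blade touches the rack (contact force between shutter and rack above 0.3 N).
It fails at once if the rack is lifted or tipped (height (world z) of rack above 0.024 m or angle between rack's own z axis and vertical above 0.2 rad).
It fails at once if a bystander is moved or tipped (distance of any of mirror, lens_tube, post_holder from where it was at the start of the episode above 0.015 m or angle between any of mirror, lens_tube, post_holder's own z axis and vertical above 0.3 rad).
It also fails if it takes over 45 s, if anything falls off the work surface, if the arm or the gripper's body presses on something with over 40 N, if the wrist force passes 120 N, or if a joint passes its speed limit or range.

## Working session

There is one attempt and no reset: what is moved stays moved. The work goes in short steps, each a Python script; the robot and the scene stay as the last script left them, time stands still between calls to the robot, and variables do not carry over. Pictures are saved under pics/ and viewed, at most 10 in all, crops included, and the job is handed in when it is done.

```bash
mkdir -p pics; ls
python3 - <<'E'
from rig import robot
import cv2,numpy as np
for n in("top","scene"):
    p,d=robot.read_camera(n); cv2.imwrite(f"pics/{n}0.png",p); np.save(f"{n}d.npy",d)
    c=robot.calibration(n); print(n,c["mtx"].tolist(),c["R"].round(3).tolist(),c["t"])
print(robot.calibration("wrist")["T_tool_cam"]); s=robot.read_state(); print(s["time_s"],s["tool_rot"],s["ee_pos"])
E
```

```text
pics
top [[492.22993847885937, 0.0, 249.93362529285727], [0.0, 492.22993847885937, 187.11375231323655], [0.0, 0.0, 1.0]] [[0.027, -0.999, -0.028], [-0.991, -0.023, -0.13], [0.129, 0.031, -0.991]] [0.04912748 0.53191372 0.90015449]
scene [[407.30381392963056, 0.0, 260.4171945941471], [0.0, 407.30381392963056, 195.11999048134606], [0.0, 0.0, 1.0]] [[-0.841, 0.541, -0.008], [0.359, 0.547, -0.756], [-0.404, -0.639, -0.654]] [ 0.42246002 -0.16212192  1.10963761]
[[-1.17265773e-04 -9.64031249e-01 -2.65788897e-01  7.44083766e-02]
 [ 9.99999821e-01 -2.68857448e-04  5.33962218e-04 -1.23016645e-04]
 [-5.86215588e-04 -2.65788787e-01  9.64031108e-01 -1.70881018e-01]
 [ 0.00000000e+00  0.00000000e+00  0.00000000e+00  1.00000000e+00]]
0.1 [ 1.67598340e-01  9.85855208e-01 -5.35184503e-04 -1.37614968e-04] [0.20639699 0.58957691 0.21340198]
```

View pics/top0.png

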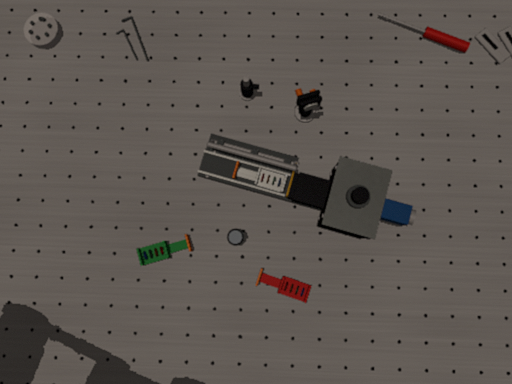

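View pics/scene0.png

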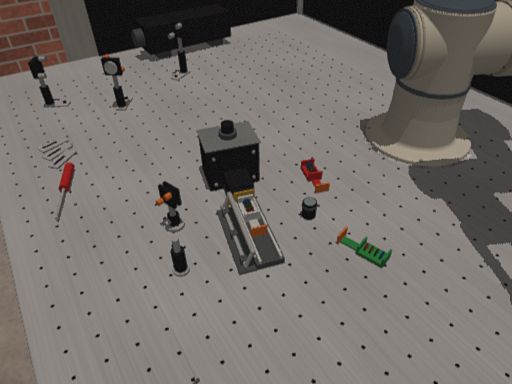

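The top view shows the station with its lane end at about (203,160), port at (297,185), head at (360,200) and orange plate at (236,170). The rail is on the far side (world +x). The green and red racks are decoys. Next I'll get a rough pose and a close wrist view.

```bash
cat > h.py <<'E'
from rig import robot
import cv2,numpy as np
from scipy.spatial.transform import Rotation as Ro
def ray(n,uv,z,pose=None):
    c=robot.calibration(n); d=np.linalg.inv(c["mtx"])@[uv[0],uv[1],1]
    if n=="wrist":
        p,q=pose; T=np.eye(4);T[:3,:3]=Ro.from_quat(q).as_matrix();T[:3,3]=p
        T=T@c["T_tool_cam"]; o=T[:3,3]; d=T[:3,:3]@d
    else: R=np.array(c["R"]);o=-R.T@c["t"]; d=R.T@d
    return o+d*(z-o[2])/d[2]
def toolq(xdir):  # tool down, tool x along world heading xdir
    x=np.array([np.cos(xdir),np.sin(xdir),0]);z=np.array([0,0,-1.]);return Ro.from_matrix(np.c_[x,np.cross(z,x),z]).as_quat()
E
python3 - <<'E'
from h import *
a=ray("top",(203,163),.016);b=ray("top",(297,185),.03);c=ray("top",(236,170),.04)
print(a,b,c); print("mir",ray("top",(305,115),0),"lens",ray("top",(236,237),.04),"post",ray("top",(247,95),0))
f=b-a; h=np.arctan2(f[1],f[0]); print(h)
m=(a+b)/2; print(m)
for hd in (h,h+np.pi):   # tool x along/against feed
    x=np.array([np.cos(hd),np.sin(hd),0])
    for k in (-150,-64):
        p=b+np.array([np.cos(h),np.sin(h),0])*k/1000; p[2]=.03
        q=robot.ik(p,toolq(hd)); print(hd,k,q)
E
```

```text
[0.57849882 0.15639809 0.016     ] [ 0.53738947 -0.02696051  0.03      ] [0.56209791 0.08981807 0.04      ]
mir [ 0.6835629  -0.04283354  0.        ] lens [0.43533889 0.08591214 0.04      ] post [0.72292296 0.07471046 0.        ]
-1.7913509745468463
[0.55794415 0.06471879 0.023     ]
-1.7913509745468463 -150 [ 1.03941803e-01  6.67230171e-01  1.62661327e+00 -4.44089210e-16
  8.47749212e-01 -2.81709620e+00]
-1.7913509745468463 -64 [-4.38030424e-02  6.39757641e-01  1.70351503e+00 -4.44089210e-16
  7.98319984e-01 -2.96484105e+00]
1.3502416790429468 -150 [ 1.03941803e-01  6.67230171e-01  1.62661327e+00 -4.44089210e-16
  8.47749212e-01  3.24496451e-01]
1.3502416790429468 -64 [-4.38030424e-02  6.39757641e-01  1.70351503e+00 -4.44089210e-16
  7.98319984e-01  1.76751605e-01]
```

Run:
```python
from h import *
import json
h=-1.7913; b=np.array([.5374,-.027,0]); p=b-.12*np.array([np.cos(h),np.sin(h),0]); p[2]=.2
robot.grip(.032,40); robot.reach(p,toolq(h+np.pi)); robot.hold(.3)
s=robot.read_state(); pic,d=robot.read_camera("wrist"); np.save("wd.npy",d)
json.dump([list(map(float,s["ee_pos"])),list(map(float,s["tool_rot"]))],open("pose.json","w"))
cv2.imwrite("pics/w1.png",pic); print(s["time_s"],s["gripper_width"],s["ee_pos"],robot.calibration("wrist")["mtx"][0])
```

```text
3.6 0.032017679593452 [0.56360402 0.09043017 0.19999361] [295.1093725    0.         260.36106925]
```

View pics/w1.png

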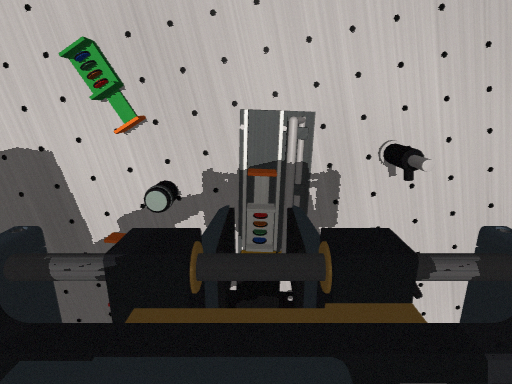

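Wrist view, with image up pointing away from the feed: the lane's open end is at row ~110, guide rails at columns ~245 and ~281, hand rail at ~294, and the orange plate at (262,172). I'll fit lines to these.

Run:
```python
from h import *
import json
pose=json.load(open("pose.json")); im=cv2.imread("pics/w1.png"); d=np.load("wd.npy")
g=cv2.cvtColor(im,cv2.COLOR_BGR2GRAY)
for r in (118,135,150,165): print(r,g[r,236:320].tolist())
print("col262",g[100:125,262].tolist(),g[100:125,272].tolist())
hsv=cv2.cvtColor(im,cv2.COLOR_BGR2HSV); m=cv2.inRange(hsv,(3,150,90),(18,255,255)); m[:,:230]=0;m[:,300:]=0
ys,xs=np.nonzero(m[:225]); print("orange",xs.min(),xs.max(),ys.min(),ys.max(),[(r,int((m[r]>0).sum())) for r in range(ys.min(),ys.max()+1)])
cv2.imwrite("pics/w1c.png",cv2.resize(im[100:310,200:340],None,fx=4,fy=2.8*1.0,interpolation=cv2.INTER_CUBIC))
```

```text
118 [175, 177, 179, 167, 78, 84, 82, 113, 212, 241, 237, 200, 42, 88, 83, 83, 86, 82, 85, 80, 84, 80, 76, 81, 82, 86, 83, 86, 85, 83, 85, 84, 84, 85, 80, 83, 82, 81, 82, 79, 81, 82, 83, 111, 219, 239, 237, 203, 79, 81, 81, 60, 82, 88, 129, 149, 163, 165, 164, 158, 138, 91, 101, 105, 104, 103, 108, 104, 108, 133, 80, 80, 79, 81, 75, 72, 77, 79, 100, 179, 181, 182, 181, 177]
135 [180, 180, 170, 134, 82, 84, 80, 127, 238, 237, 233, 150, 77, 84, 83, 84, 83, 82, 78, 83, 84, 81, 82, 82, 82, 84, 83, 81, 81, 81, 82, 82, 78, 82, 84, 81, 83, 80, 78, 83, 81, 76, 83, 216, 237, 232, 184, 80, 82, 79, 53, 46, 95, 143, 161, 172, 192, 189, 169, 154, 128, 82, 79, 79, 77, 83, 82, 81, 80, 83, 86, 77, 77, 74, 76, 76, 79, 119, 188, 189, 188, 184, 181, 182]
150 [177, 181, 176, 102, 85, 87, 93, 150, 235, 235, 228, 95, 83, 81, 83, 83, 83, 82, 80, 85, 85, 80, 80, 77, 80, 77, 80, 80, 84, 85, 87, 84, 80, 79, 84, 81, 82, 78, 82, 81, 80, 96, 173, 234, 234, 227, 80, 80, 81, 75, 42, 88, 139, 156, 173, 189, 190, 170, 157, 128, 87, 127, 155, 172, 194, 169, 153, 95, 79, 78, 77, 78, 74, 70, 78, 74, 99, 178, 184, 185, 188, 189, 188, 181]
165 [174, 183, 177, 81, 81, 84, 92, 157, 235, 229, 191, 81, 82, 80, 80, 85, 84, 74, 32, 36, 35, 33, 32, 29, 37, 34, 30, 32, 33, 35, 31, 35, 31, 34, 34, 32, 35, 35, 34, 38, 37, 72, 108, 108, 97, 44, 29, 28, 34, 33, 55, 72, 76, 78, 77, 84, 79, 80, 70, 48, 70, 74, 77, 79, 77, 73, 50, 33, 33, 32, 34, 37, 71, 75, 87, 154, 176, 180, 177, 177, 181, 188, 185, 186]
col262 [186, 185, 189, 183, 183, 188, 185, 185, 185, 183, 74, 85, 83, 82, 87, 84, 85, 84, 83, 85, 82, 84, 83, 83, 82] [184, 186, 188, 188, 184, 185, 185, 185, 187, 188, 79, 89, 86, 83, 84, 82, 83, 84, 82, 81, 81, 83, 84, 85, 85]
orange 248 276 169 175 [(169, 19), (170, 26), (171, 28), (172, 29), (173, 29), (174, 29), (175, 26)]
```

View pics/w1c.png

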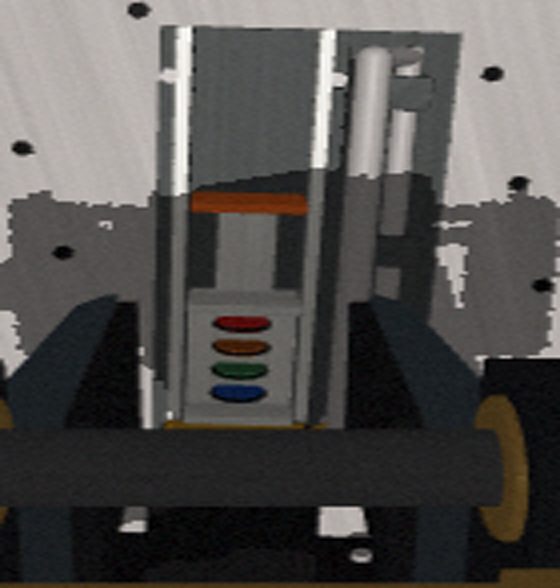

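Run:
```python
from h import *
import json
pose=json.load(open("pose.json")); im=cv2.imread("pics/w1.png")
g=cv2.cvtColor(im,cv2.COLOR_BGR2GRAY).astype(float)
L=[];R=[];S=[]
def cen(r,a,b,thr=100):
    w=np.clip(g[r,a:b]-thr,0,130); return (w*np.arange(a,b)).sum()/w.sum()
for r in range(116,158,3):
    if 119<=r<=131: continue
    L.append(ray("wrist",(cen(r,242,250),r),.024,pose)); R.append(ray("wrist",(cen(r,276,286),r),.024,pose))
    S.append(ray("wrist",(cen(r,287,297),r),.05,pose))
L,R,S=map(np.array,(L,R,S)); hs=[]
for P in (L,R,S):
    v=cv2.fitLine(P[:,:2].astype(np.float32),cv2.DIST_HUBER,0,.01,.01).ravel(); v=v if v[1]<0 else -v; hs.append(np.arctan2(v[1],v[0]))
print("head",hs)
h=np.mean(hs[:2]); f=np.array([np.cos(h),np.sin(h)]); n=np.array([-f[1],f[0]])
c=((L.mean(0)+R.mean(0))/2)[:2]
print("sep",(R.mean(0)-L.mean(0))[:2]@n, "rail y",(S.mean(0)[:2]-c)@n)
e=ray("wrist",(262,109.6),.016,pose)[:2]; o=c+f*((e-c)@f+.19)
st=lambda p:((p[:2]-o)@f,(p[:2]-o)@n)
print("origin",o,h)
print("plate top rear",st(ray("wrist",(262,168.8),.040,pose)))
print("top cam: lane end",st(ray("top",(203,163),.016)),"port",st(ray("top",(297,185),.03)),"plate",st(ray("top",(236,170),.04)))
w=np.load("wd.npy"); print(w[172,262],w[130,265])
json.dump([*o,h],open("st.json","w"))
```

```text
head [np.float32(-1.822281), np.float32(-1.8228312), np.float32(-1.8155481)]
sep 0.04105316946596015 rail y 0.03142650540475959
origin [ 0.53608169 -0.02410502] -1.822556
plate top rear (np.float64(-0.12490630195416762), np.float64(0.0002991387371165894))
top cam: lane end (np.float64(-0.1853793217583097), np.float64(-0.00388491740673259)) port (np.float64(0.002439697946642482), np.float64(0.001977884107621993)) plate (np.float64(-0.11681258925832977), np.float64(-0.003183138669554066))
0.3399833 0.34782416Traceback (most recent call last):
  File "<stdin>", line 25, in <module>
    for chunk in iterable:
                 ^^^^^^^^
    yield from _iterencode_list(o, _current_indent_level)
    yield from chunks
    o = _default(o)
    raise TypeError(f'Object of type {o.__class__.__name__} '
                    f'is not JSON serializable')
TypeError: Object of type float32 is not JSON serializable
```

Fit checks out: guide rail separation is 41 mm and the hand rail is at y 31.4 mm. The plate is at x −125 mm. Next: descend behind the plate and open the shutter.

```bash
cat >> h.py <<'E'
H=-1.8222; O=np.array([.53608,-.02411]); F=np.array([np.cos(H),np.sin(H)]); N=np.array([-F[1],F[0]])
Q=toolq(H+np.pi)
def W(x,y,z): return np.r_[O+F*x/1000+N*y/1000,z/1000]
def rep(t=""):
    s=robot.read_state(); p=np.array(s["ee_pos"]); f=np.array(s["wrist_force"]); e=p[:2]-O
    print(t,round(s["time_s"],2),"xyz",(e@F*1e3).round(1),(e@N*1e3).round(1),(p[2]*1e3).round(1),"F",(f[:2]@F).round(2),(f[:2]@N).round(2),f[2].round(2),"w",round(s["gripper_width"],4)); return f[:2]@F
E
python3 - <<'E'
from h import *
robot.reach(W(-149,-7,110),Q); robot.hold(.2); rep("above")
robot.line_to(W(-149,-7,28),vel=.08); rep("down")
for y in (0,8,16,23): robot.line_to(W(-149,y,28),vel=.06); rep()
robot.hold(.4); rep()
p,_=robot.read_camera("scene"); cv2.imwrite("pics/s2.png",cv2.resize(p[150:290,170:330],None,fx=4,fy=4))
p,_=robot.read_camera("wrist"); cv2.imwrite("pics/w2.png",p)
E
```

```text
above 4.32 xyz -148.9 -5.7 111.9 F -0.15 -0.95 0.07 w 0.0322
down 5.49 xyz -149.1 -6.7 28.4 F -0.52 -0.19 0.77 w 0.0321
 5.76 xyz -149.1 0.5 28.3 F -0.59 -1.04 -0.46 w 0.0318
 6.04 xyz -148.9 8.0 28.0 F -1.1 -2.6 1.4 w 0.0321
 6.33 xyz -148.9 15.9 27.9 F -0.47 -1.97 1.69 w 0.0318
 6.59 xyz -149.0 22.9 27.9 F 0.14 -1.87 0.99 w 0.0319
 6.99 xyz -149.0 22.8 28.0 F -0.15 -3.32 -0.52 w 0.0323
```

View pics/s2.png

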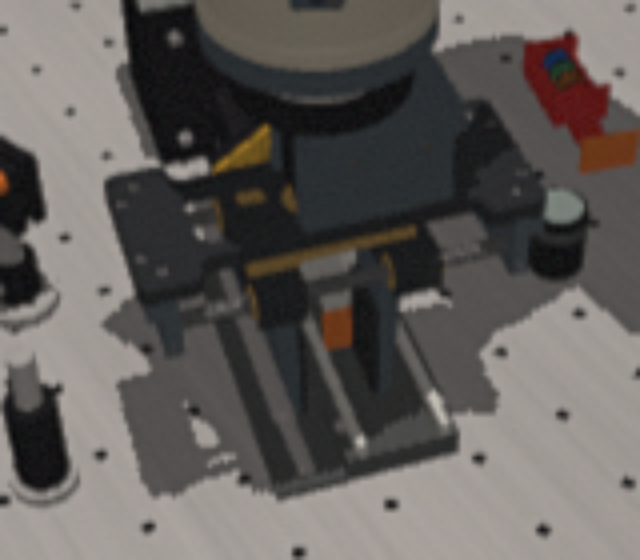

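The yellow blade at (245,150) is swung up, one finger holds the hand rail, and the other stands in the lane behind the orange plate. Now feed the rack.

Run:
```python
from h import *
robot.line_to(W(-149,24,28),vel=.05)
for x in (-130,-110,-90,-72): robot.line_to(W(x,24,28),vel=.05); rep()
x=-72
while x>-140 and x<-50:
    x+=2; robot.line_to(W(x,24,28),vel=.03); robot.hold(.1)
    if rep()<-7: break
```

```text
7.88 xyz -129.4 23.9 28.0 F 1.48 -2.8 0.52 w 0.0323
 8.43 xyz -109.5 23.9 28.0 F 3.22 -2.62 0.42 w 0.032
 8.97 xyz -89.5 24.0 28.0 F 2.36 -3.81 -0.45 w 0.032
 9.48 xyz -71.6 23.9 28.0 F 1.26 -1.93 -0.0 w 0.0323
 9.83 xyz -70.0 24.0 28.0 F 1.57 -3.97 0.28 w 0.032
 10.18 xyz -68.0 24.0 28.0 F -0.59 -3.01 -0.65 w 0.0321
 10.53 xyz -65.9 24.0 28.0 F -0.65 -2.81 0.07 w 0.0321
 10.88 xyz -65.3 23.9 28.1 F -14.59 -5.01 1.19 w 0.0316
```

Firm stop at the expected place (x −65 + 16 ≈ −49 mm). Back off, let the shutter close, and lift.

Run:
```python
from h import *
robot.line_to(W(-80,24,28),vel=.05); rep()
robot.line_to(W(-80,-8,28),vel=.05); robot.hold(.5); rep()
robot.line_to(W(-80,-8,120),vel=.1)
robot.line_to(W(-190,-20,190),vel=.2); robot.hold(.5); rep()
s=robot.read_state(); p,d=robot.read_camera("wrist"); pose=(s["ee_pos"],s["tool_rot"])
cv2.imwrite("pics/w3.png",p)
m=cv2.inRange(cv2.cvtColor(p,cv2.COLOR_BGR2HSV),(3,150,60),(18,255,255))
c,_=cv2.findContours(m,cv2.RETR_EXTERNAL,cv2.CHAIN_APPROX_NONE)
for k in c:
    if cv2.contourArea(k)>30:
        a=k[:,0]; u=(a[:,0].mean(),a[:,1].min()-.3); e=ray("wrist",u,.04,pose)[:2]-O; print(u,e@F,e@N)
p,_=robot.read_camera("scene"); cv2.imwrite("pics/s3.png",cv2.resize(p[150:290,170:330],None,fx=4,fy=4))
```

```text
11.35 xyz -80.4 24.0 28.0 F -1.75 -3.84 -0.01 w 0.0322
 12.64 xyz -80.0 -8.0 28.0 F 0.44 -0.51 -0.18 w 0.0321
 15.02 xyz -189.8 -20.0 189.9 F -0.48 -0.43 1.31 w 0.0318
(np.float64(267.58930190389844), np.float64(303.7)) -0.02528858370938056 -0.01036146912414403
(np.float64(325.3333333333333), np.float64(280.7)) -0.05831943301511033 0.06068269281518321
(np.float64(275.55882352941177), np.float64(280.7)) -0.058297726141775544 -0.0007306957025489506
(np.float64(194.07142857142858), np.float64(270.7)) -0.07213693116501745 -0.10049152310264432
(np.float64(326.7109375), np.float64(241.7)) -0.11085706895507774 0.05925624130828124
(np.float64(194.63302752293578), np.float64(241.7)) -0.11082852108456048 -0.0974987820415657
(np.float64(146.76271186440678), np.float64(178.7)) -0.1877155616644268 -0.14644731958318127
```

View pics/s3.png

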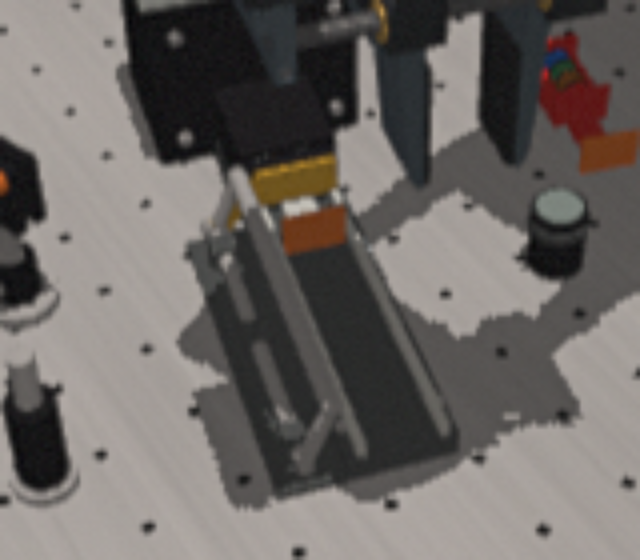

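View pics/w3.png

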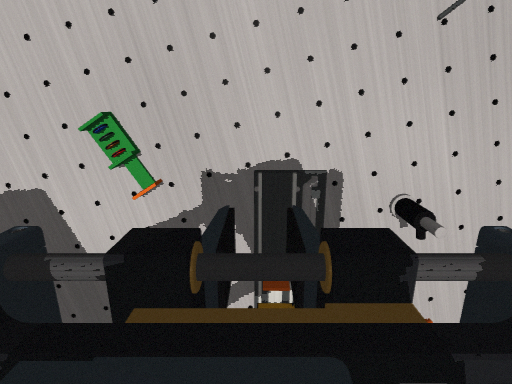

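The shutter is shut, with the yellow blade level at (295,180) and the orange plate just outside it. The wrist bar hides the plate's rear edge, so I'll shift the arm for one check measurement.

Run:
```python
from h import *
robot.line_to(W(-45,0,200),vel=.2); robot.hold(.4); rep()
s=robot.read_state(); p,d=robot.read_camera("wrist"); pose=(s["ee_pos"],s["tool_rot"])
m=cv2.inRange(cv2.cvtColor(p,cv2.COLOR_BGR2HSV),(3,150,60),(18,255,255)); m[225:]=0
c,_=cv2.findContours(m,cv2.RETR_EXTERNAL,cv2.CHAIN_APPROX_NONE)
for k in c:
    if cv2.contourArea(k)>30:
        a=k[:,0]; print(a.min(0),a.max(0)); v=(a[:,0].mean(),a[:,1].min()-.3); e=ray("wrist",v,.04,pose)[:2]-O; print(v,e@F,e@N)
```

```text
16.4 xyz -45.4 -0.1 199.9 F -0.85 -0.08 -0.87 w 0.0322
[415 185] [433 210]
(np.float64(424.91803278688525), np.float64(184.7)) -0.03383523949639033 0.19099120782222007
[ 97 185] [132 193]
(np.float64(114.26760563380282), np.float64(184.7)) -0.03356250827360222 -0.1689755141688836
[246 168] [274 175]
(np.float64(260.0147058823529), np.float64(167.7)) -0.053737652699745335 8.369592390159484e-06
[103  52] [135  73]
(np.float64(119.21739130434783), np.float64(51.7)) -0.17539738813949415 -0.1452438075895541
```

Run:
```python
from h import *
s=robot.read_state(); p,d=robot.read_camera("wrist"); pose=(s["ee_pos"],s["tool_rot"])
g=cv2.cvtColor(p,cv2.COLOR_BGR2GRAY)
X=lambda u,v,z:((ray("wrist",(u,v),z,pose)[:2]-O)@F*1e3).round(1)
col=g[20:90,255:265].mean(1); r=20+np.argmin(np.diff(col)); print("lane end row",r,col[r-23:r-16].round(),X(260,r+.5,.016))
hs=cv2.cvtColor(p,cv2.COLOR_BGR2HSV); 
for v in range(164,225,2): print(v,hs[v,260].tolist(),end=" ")
cv2.imwrite("pics/w4.png",cv2.resize(p[20:240,190:330],None,fx=4,fy=2.7))
# slow second push with closed fingers, shutter stays shut
robot.grip(0.0,20); robot.line_to(W(-95,0,90),vel=.15); robot.line_to(W(-95,0,27),vel=.1); rep("down")
x=-76; robot.line_to(W(x,0,27),vel=.05)
while x<-58:
    x+=1; robot.line_to(W(x,0,27),vel=.03); robot.hold(.15)
    if rep()<-8: break
robot.hold(.3)
robot.line_to(W(x-1,0,27),vel=.01);rep()
robot.line_to(W(-95,0,27),vel=.03); robot.line_to(W(-95,0,120),vel=.12)
robot.line_to(W(-45,0,200),vel=.2); robot.hold(.4); rep()
s=robot.read_state(); p,d=robot.read_camera("wrist"); cv2.imwrite("pics/w5.png",p); pose=(s["ee_pos"],s["tool_rot"])
m=cv2.inRange(cv2.cvtColor(p,cv2.COLOR_BGR2HSV),(3,150,60),(18,255,255)); m[225:]=0
ys,xs=np.nonzero(m[:,240:280]); print(ys.min(),ys.max(),X(260,ys.min()-.3,.04))
```

```text
lane end row 41 [200. 200. 199. 160.  98.  97.  97.] -189.6
164 [90, 7, 38] 166 [100, 20, 38] 168 [7, 101, 53] 170 [10, 228, 105] 172 [9, 230, 102] 174 [10, 217, 127] 176 [40, 7, 117] 178 [24, 11, 117] 180 [30, 11, 113] 182 [23, 9, 114] 184 [13, 15, 116] 186 [17, 15, 119] 188 [15, 13, 114] 190 [20, 14, 112] 192 [12, 11, 116] 194 [15, 14, 113] 196 [30, 11, 111] 198 [20, 216, 98] 200 [20, 216, 91] 202 [20, 218, 97] 204 [19, 207, 112] 206 [114, 98, 13] 208 [45, 68, 15] 210 [130, 118, 13] 212 [128, 60, 17] 214 [120, 51, 5] 216 [0, 0, 12] 218 [40, 77, 10] 220 [170, 55, 14] 222 [120, 85, 12] 224 [144, 159, 8] down 18.87 xyz -95.1 0.3 27.5 F -0.31 0.07 -0.58 w 0.0005
 19.8 xyz -75.1 -0.0 27.0 F -0.17 -0.11 -0.38 w 0.0005
 20.2 xyz -74.0 -0.0 27.0 F -0.46 -0.24 0.85 w 0.0009
 20.6 xyz -73.0 -0.0 27.0 F 0.26 0.11 -0.1 w 0.0003
 21.0 xyz -72.0 0.0 27.0 F 0.41 0.48 0.26 w 0.0003
 21.4 xyz -71.0 0.0 27.0 F -0.68 0.23 0.28 w 0.0008
 21.8 xyz -70.0 0.0 27.0 F 0.31 -0.02 0.72 w 0.0005
 22.2 xyz -69.0 -0.0 27.0 F -0.25 0.2 -0.43 w 0.0007
 22.6 xyz -68.0 -0.0 27.0 F -0.02 0.87 -0.34 w 0.0004
 23.0 xyz -67.0 0.0 27.0 F -0.94 -0.58 0.22 w 0.0009
 23.4 xyz -66.0 0.0 27.0 F -0.08 -0.42 0.16 w 0.0006
 23.8 xyz -65.7 -0.1 27.0 F -7.57 -1.45 -0.4 w 0.0006
 24.2 xyz -65.5 -0.1 27.1 F -17.04 -2.18 0.11 w 0.0007
 24.75 xyz -65.7 -0.1 27.0 F -8.74 -1.88 1.43 w 0.0003
 27.85 xyz -45.2 -0.2 199.5 F 0.37 0.49 0.05 w 0.0002
168 205 -53.6
```

View pics/w4.png

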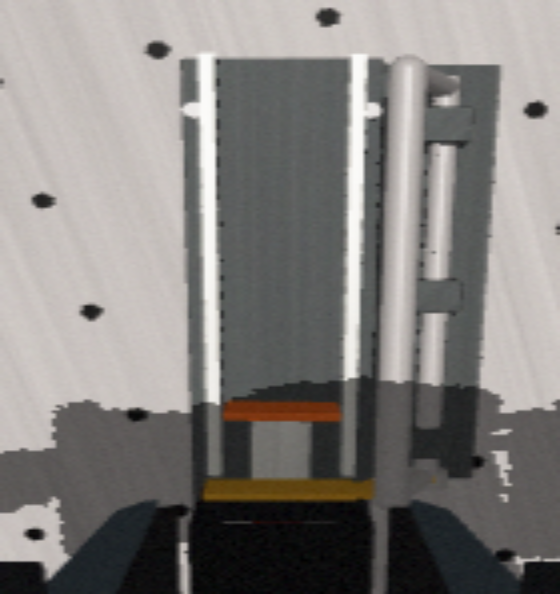

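The camera stands behind the plate, so the topmost orange row is the foot of the plate's rear face (z 16 mm). That puts the plate at x ≈ −49 mm, which matches home, and both pushes met the same firm stop. The picture shows the yellow blade level across the port at (288,490) and the rail back in place.

Run:
```python
from h import *
robot.hold(.3); print(robot.close_job())
```

```text
the job is handed in; nothing more can be done
None
```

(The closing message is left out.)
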